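Clear and sticker the drying pack, then lay the next board

ROBOT

A 6-joint arm with a two-finger parallel gripper is mounted at the origin on the work surface. World frame = base frame: x ahead of the robot, y to its left, z up, the work surface at z = 0. Lengths are in m, angles in rad, forces in N, time in s.
With the tool pointing down it reaches from about 0.25 to 0.725 m from the base axis. Payload 9.7 kg.
Tool frame: the origin (TCP) lies midway between the tips of the shut fingers; the grasp point (between the pads) lies 19 mm behind it (robot.grasp_offset is the distance from the TCP to the grasp point, in m); z points along the fingers, y is the direction in which the jaws open and shut (so a half turn about z gives the same grasp; the last joint's range is limited). The gripper opens to 85 mm and grips with 20 to 120 N. Pads are 22 mm wide; open, the fingers measure 114 mm over their backs; the gripper's body (76 mm by 85 mm) begins 54 mm behind the grasp point. The pads swing forward as they close: fully open they stand 13 mm farther back than shut.
Start: joints at [1.214, 0.087, 0.176, 1.66, 0, 1.571], TCP at [0.192, 0.515, 0.231] pointing down, gripper open.
Joint ranges: [-3.13, 3.13], [-0.85, 1.81], [-1.15, 1.24], [-2.2, 2.28], [-1.44, 1.52], [-3.14, 3.14]. Speed limits (rad/s): [2.22, 2.22, 2.57, 3.14, 3.14, 3.14].

INTERFACE

Orientations are given as a unit quaternion [w, x, y, z].
In Python, from station import status, vision, robot gives the robot as it stands. The module is installed in compiled form; this text tells all that it offers.
- The arm moves only by the shell command python3 -m creep 'ROWS' [FORCE]. ROWS is JSON, a list that holds one entry, the list of rows, each a list of 7 numbers: the shift along the tool's x, y, z in m, then the turn, a rotation vector about the tool's x, y, z in rad, then the finger opening in m, from 0 to 0.0854. In form: [[[dx, dy, dz, rx, ry, rz, grip], ...]]. A call has 1 to 8 rows; each row shifts and turns the commanded pose from where the row before left it, along the tool's axes as they then stand; what a row does not reach is not made up. A row lasts 1/8 s, in which the tool goes at most 62.5 mm and 10.7 degrees, less where a joint would pass 70% of its speed; a pose out of reach is approached as far as the arm can. A call is refused whole if a number of a shift passes 0.0625 or a number of a turn 0.188, either way. A call with a gripper value outside its range is refused whole. The fingers move at their own pace and stop on an object; FORCE is the grip in N (left out, the last holds). Time passes only in rows, so rows that do not move let the fingers close. It gives the time, the measured TCP pose, the force and the opening at its end, in the units of the state.
- status.state(): the state, without advancing time (a new reading comes with each control period).
- vision.capture(name): name is "side" or "top"; returns a dict with "color" (480x640x3 uint8, red, green, blue), "mtx" (3x3 intrinsics, pixels), "R" (3x3) and "t" (3): a world point X has camera coordinates R X + t. Camera axes: x right, y down, z forward; pixel columns grow to the right and rows downward; lengths in m; the calibration is good to about 2 mm. A picture is of the moment at which its call begins. There is no depth.
- robot.job_done(): hands the job in, once; it reports no verdict.
Trained networks look in a picture, given as the dict that the camera call returned (one of the last four; its "shot" number tells which), for a name from the list of things; names that differ only in an ending like _2 or _b are one class to them, and where a whole thing is asked for, a point or a joint stands for the part that bears it (a point fixed in the world has none). Each returns a list of dicts, best first, with "confidence" (0 to 1); they miss things now and then, are a little off and sometimes report something else, mostly with a low value. They report only what shows in the picture. A call takes as long as a camera call. They do not tell look-alikes from the thing itself.
- vision.find_in(picture, target): "extent" ([left, top, right, bottom] in pixels, round what is visible of it).
The state is a dict: "clock": time; "joints": joint angles; "dq": joint speeds; "joint_torque": joint torques, N m; "tcp_pos": TCP position; "tcp_rot": TCP orientation; "wrist_force": force on the tool from outside, world axes, zero at the start; "ft_torque": the same for the moment, N m; "opening": opening from 0.0 (shut) to 1.0 (fully open).
Only numpy, scipy, OpenCV 4.12 (cv2) and the standard library are available. Lean on these libraries where they do the work, as an engineer would, in place of code of your own. Each camera call takes 0.05 s, during which the arm holds its last target. There are 200 camera calls.

TASK

With the bench brush, sweep the three offcuts off the drying pack into the scrap tray at its end, keeping your fingers off them, and put the brush back down on the bench. Then, without picking it up, slide the loose spacer stick along the boards until it lies square across them right over the bearer and the lower stick at the tray end, like the stick already set at the other end. Last, lay the loose board on the two sticks without dropping it, centred over the middle board and in line with it, and leave the other things on the bench where they are.

Things in the scene. Friction and masses are not known exactly. Their poses are not given: they have to be found in the camera images.
- stack_top (a point): drying pack of wooden boards on two dark bearers, fixed: two layers of three boards (each board 480 x 60 x 28 mm, 14 mm gaps, red sealed ends), the layers held apart by two sticks; 480 mm long, 208 mm deep over the boards. This point is the centre of the top layer's upper face, 106 mm above the bench; z up, y along the boards, towards the scrap tray, x across them, away from the robot
- stack_slot (a point): point on the upper face of the pack's top layer (106 mm above the bench), 170 mm from the middle towards the scrap tray, right over a dark bearer (36 mm wide, 270 mm long) and a lower stick, whose ends stick out beyond the boards front and back; here the centre of the loose stick's underside belongs; x along that bearer, y along the boards
- stack_slot2 (a point): the like point over the other bearer, 170 mm from the middle on the side away from the tray, under the stick that is already set; same axes
- stick_loose_center (a point): loose spacer stick lying askew on the top layer, near its middle, 250 long x 22 wide x 20 mm high, 60 g; point at its centre, half-way up; x along its length, z up
- stick_set_center (a point): spacer stick of the same size already lying in its right place across the top layer, not fixed; point at its centre, half-way up; x along its length
- board_center (a point): loose board for the next layer, lying flat on the bench on the robot's right, 460 long x 60 wide x 28 mm thick, red ends, 0.42 kg; point at its centre, half-way up; x along its length, y across it
- brush_grip (a point): bench brush standing on its bristles on the bench, on the robot's right beside the loose board, either place, 0.22 kg. Point in the handle, 46 mm above the bristles' lower ends; x points along the brush from the handle to the head, z up. The handle (26 mm wide, 20 mm thick) runs from 135 mm behind this point to 35 mm ahead of it; the head with the stiff (rigid) bristles runs from 35 to 205 mm ahead, 42 mm wide on top and 36 mm wide at the bristles
- tray_in (a point): fixed open plywood scrap tray standing against the pack's left end, outside 310 mm (x) by 150 mm (y) by 85 mm high, walls 7 mm, so its rim lies 21 mm below the pack's top and its near wall 5 mm from the boards' ends; point at the centre of its inner floor, axes about as the pack's
- offcut_block_center (a point): brown wooden offcut 34 x 28 x 24 mm, 20 g, lying on the top layer between the loose stick and the tray; point about half-way up
- offcut_slice_center (a point): round slice with a dark rim, 35 mm across, 22 mm thick, 20 g, lying flat likewise; point half-way up
- offcut_end_center (a point): pale stepped offcut 36 x 24 x 26 mm, 20 g, lying likewise; point about half-way up
- tape: closed yellow and black tape measure lying on its side, 72 x 66 mm, 36 mm tall; origin centre of its underside; a bystander
- glue: white glue bottle with orange cap, 60 mm across, 160 mm tall; origin centre of its foot; a bystander
- glass: green tea glass, 66 mm across, 85 mm tall; origin centre of its foot; a bystander
- casket: finished lidded wooden box, 96 x 136 x 76 mm; origin centre of its underside; a bystander
- wax: round yellow wax tin, 80 mm across, 45 mm tall; origin centre of its underside; a bystander
- plane: small block plane, 150 x 44 mm, 45 mm tall; origin centre of its sole; a bystander
- brush: the same bench brush as a body; origin under the joint of handle and head, level with the bristles' lower ends
- offcut_block: the same offcut as a body; origin centre of its underside
- offcut_slice: the same offcut as a body; origin centre of its underside
- offcut_end: the same offcut as a body; origin centre of its underside
- stick_loose: the same thing as a body; origin centre of its underside
- stick_set: the same thing as a body; origin centre of its underside
- board: the same thing as a body; origin centre of its underside
There are look-alikes about, which are no part of the job. What is shaped like the offcut_end but pink or turquoise is not meant. Leave any blue look-alike of the offcut_slice alone.

How it is judged:
On the way, in this order (a step that is already met when the one before it is completed fails the run):
1. the brush meets the offcuts ((contact force between brush and offcut_block above 0.02 N or contact force between brush and offcut_slice above 0.02 N or contact force between brush and offcut_end above 0.02 N)).
2. all three offcuts lie in the scrap tray (x of offcut_block_center in the frame of tray_in between -0.155 and 0.155 m and y of offcut_block_center in the frame of tray_in between -0.078 and 0.078 m and z of each of offcut_block_center, offcut_slice_center, offcut_end_center in the frame of tray_in below 0.065 m and x of offcut_slice_center in the frame of tray_in between -0.155 and 0.155 m and y of offcut_slice_center in the frame of tray_in between -0.078 and 0.078 m and x of offcut_end_center in the frame of tray_in between -0.155 and 0.155 m and y of offcut_end_center in the frame of tray_in between -0.078 and 0.078 m), for 0.2 s.
3. the loose stick lies square over the bearer at the tray end, with the brush back on the bench (y of stick_loose_center in the frame of stack_slot between -0.018 and 0.018 m and x of stick_loose_center in the frame of stack_slot between -0.03 and 0.03 m and z of stick_loose_center in the frame of stack_slot between 0.004 and 0.017 m and angle between the x axis of stick_loose_center and the x axis of stack_slot, either way round below 0.12 rad and height (world z) of brush_grip below 0.06 m), for 0.2 s.
4. the board lies across both sticks, in line with the middle board (x of board_center in the frame of stack_top between -0.025 and 0.025 m and y of board_center in the frame of stack_top between -0.035 and 0.035 m and z of board_center in the frame of stack_top between 0.029 and 0.039 m and angle between the x axis of board_center and the y axis of stack_top, either way round below 0.1 rad and angle between board_center's own z axis and vertical below 0.06 rad), for 0.2 s.
At the end, for the whole second after the job is handed in: Board flat on both sticks, within 25 mm across, 35 mm along and 0.10 rad of the middle board; each stick within 18 mm along the boards, 30 mm across and 0.12 rad of square over its bearer; the three offcuts in the tray; brush down on the bench; bystanders within 30 mm; all at rest (all of step 2 and all of step 3 and all of step 4 and y of stick_set_center in the frame of stack_slot2 between -0.018 and 0.018 m and x of stick_set_center in the frame of stack_slot2 between -0.03 and 0.03 m and z of stick_set_center in the frame of stack_slot2 between 0.004 and 0.017 m and angle between the x axis of stick_set_center and the x axis of stack_slot2, either way round below 0.12 rad and linear speed of each of board, stick_loose, stick_set, brush, offcut_block, offcut_slice, offcut_end below 0.02 m/s); the robot touches nothing.
It fails at once if the loose stick is lifted off the boards by more than 20 mm instead of slid (z of stick_loose_center in the frame of stack_top above 0.03 m).
It fails at once if the gripper's fingers touch an offcut (contact force between the fingers and offcut_block above 0.3 N or contact force between the fingers and offcut_slice above 0.3 N or contact force between the fingers and offcut_end above 0.3 N).
It fails at once if the board is dropped (falls free for more than about 15 mm) (contact force between the fingers and board below 0.05 N and linear speed of board above 0.5 m/s).
It fails at once if a bystander is moved by more than 30 mm (distance of any of tape, glue, glass, casket, wax, plane from where it was at the start of the episode above 0.03 m).
It also fails if it takes over 72 s, if anything falls off the work surface, if the arm or the gripper's body presses on something with over 40 N, if the wrist force passes 120 N, or if a joint passes its speed limit or range.

## Working session

There is one attempt and no reset: what is moved stays moved. The work goes in short steps, Python scripts to look and compute and a shell command to move; the robot and the scene stay as the last step left them, time stands still between calls to the robot, and variables do not carry over. Pictures are saved under pics/ and viewed, about 8 in all and at most 12, crops included, and the job is handed in when it is done.

```bash
mkdir -p pics; cat > h.py <<'E'
import numpy as np, cv2
from station import status, vision, robot
def px(P,X):
    c=P["R"]@np.asarray(X,float)+P["t"]; q=P["mtx"]@c; return q[:2]/q[2]
def ray(P,u):
    d=P["R"].T@np.linalg.inv(P["mtx"])@np.array([u[0],u[1],1.]); return -P["R"].T@P["t"], d
def atz(P,u,z):
    o,d=ray(P,u); return o+d*(z-o[2])/d[2]
def tri(P1,u1,P2,u2):
    o1,d1=ray(P1,u1);o2,d2=ray(P2,u2)
    s=np.linalg.lstsq(np.c_[d1,-d2],o2-o1,rcond=None)[0]
    a=o1+d1*s[0];b=o2+d2*s[1]; return (a+b)/2,np.linalg.norm(a-b)
def save(P,n): cv2.imwrite("pics/"+n+".png",P["color"][:,:,::-1])
E
python3 - <<'E'
from h import *
import pickle
s=status.state(); print({k:np.round(v,3) for k,v in s.items()})
for n in("side","top"):
    P=vision.capture(n); save(P,n+"0"); pickle.dump(P,open(n+"0.pkl","wb"))
    print(n,"cam at",np.round(-P["R"].T@P["t"],3),P["mtx"][0,0], P["R"].round(3).tolist())
    for t in["stack_top","stick_loose","stick_set","board","brush","tray_in","offcut_block","offcut_slice","offcut_end"]:
        try: print(t,[(np.round(d["extent"]).tolist(),round(d["confidence"],2)) for d in vision.find_in(P,t)[:3]])
        except Exception as e: print(t,e)
E
```

```text
{'clock': np.float64(0.0), 'joints': array([ 1.214,  0.087,  0.175,  1.66 , -0.   ,  1.571]), 'dq': array([-0.   ,  0.   ,  0.002,  0.003,  0.001,  0.001]), 'joint_torque': array([ 1.0000e-03, -5.2038e+01,  4.6481e+01,  1.6000e-02,  0.0000e+00,
       -0.0000e+00]), 'tcp_pos': array([0.192, 0.515, 0.231]), 'tcp_rot': array([-0.   ,  0.177,  0.984, -0.001]), 'wrist_force': array([ 0.543, -0.283, -0.374]), 'ft_torque': array([-0.003,  0.006,  0.009]), 'opening': np.float64(1.002)}
side cam at [0.304 0.804 1.086] 592.029942210016 [[-0.956, -0.293, 0.009], [-0.227, 0.719, -0.657], [0.186, -0.63, -0.754]]
stack_top [([213.0, 182.0, 387.0, 393.0], 0.83)]
stick_loose [([260.0, 227.0, 374.0, 265.0], 0.84), ([270.0, 196.0, 382.0, 223.0], 0.62)]
stick_set [([270.0, 194.0, 383.0, 224.0], 0.88), ([255.0, 331.0, 279.0, 351.0], 0.22)]
board [([298.0, 130.0, 462.0, 185.0], 0.69)]
brush [([300.0, 160.0, 420.0, 195.0], 0.76), ([270.0, 286.0, 290.0, 308.0], 0.61), ([167.0, 247.0, 234.0, 321.0], 0.59)]
tray_in [([156.0, 354.0, 350.0, 480.0], 0.68)]
offcut_block [([271.0, 287.0, 287.0, 308.0], 0.71), ([
[... 419 characters left out ...]
-0.059], [0.059, -0.008, -0.998]]
stack_top [([451.0, 162.0, 480.0, 334.0], 0.71), ([187.0, 184.0, 376.0, 279.0], 0.59), ([340.0, 176.0, 351.0, 275.0], 0.24)]
stick_loose [([297.0, 184.0, 310.0, 280.0], 0.88)]
stick_set [([337.0, 176.0, 353.0, 273.0], 0.65)]
board [([341.0, 175.0, 352.0, 273.0], 0.67), ([449.0, 165.0, 477.0, 329.0], 0.59)]
brush [([403.0, 180.0, 426.0, 296.0], 0.96), ([337.0, 177.0, 351.0, 275.0], 0.55)]
tray_in [([336.0, 178.0, 352.0, 279.0], 0.71), ([183.0, 289.0, 220.0, 346.0], 0.64), ([129.0, 176.0, 197.0, 294.0], 0.6)]
offcut_block [([235.0, 214.0, 251.0, 225.0], 0.56)]
offcut_slice [([215.0, 236.0, 230.0, 247.0], 0.52)]
offcut_end [([196.0, 215.0, 214.0, 230.0], 0.44)]
```

```bash
python3 - <<'E'
from h import *
import pickle
T=pickle.load(open("top0.pkl","rb"));S=pickle.load(open("side0.pkl","rb"))
c=T["color"][130:370,110:510]; cv2.imwrite("pics/topc.png",cv2.resize(c,(800,480),interpolation=cv2.INTER_CUBIC)[:,:,::-1])
E
```

```text
(no output)
```

View pics/topc.png

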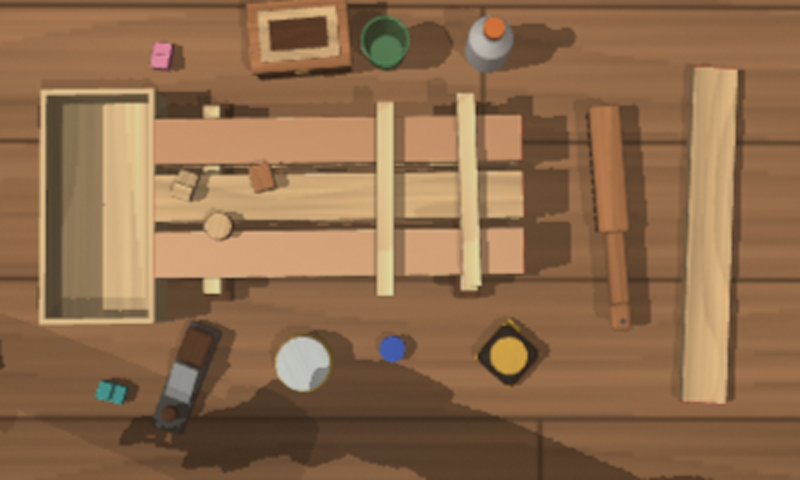

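View pics/side0.png

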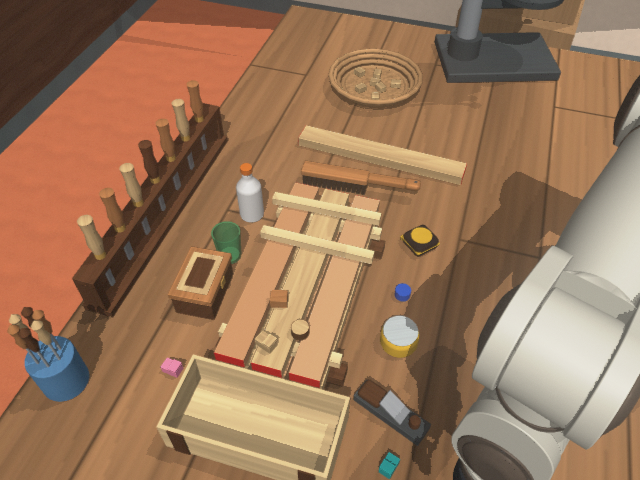

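The top view (crop = 2x, offset 110,130) shows the pack at crop 155–523 / 117–278. The loose stick is at x≈385, the set stick at x≈468, and the brush lies along world x from (602,105) to (621,327). The board's corners run (694,67) to (727,404), and the offcuts are at (262,177), (218,226) and (185,185). I'll compute poses from the top view and check them by overlaying them on the side view.

```bash
cat > m.py <<'E'
from h import *
import pickle
T=pickle.load(open("top0.pkl","rb"));S=pickle.load(open("side0.pkl","rb"))
f=lambda x,y,z:atz(T,(x/2+110-.25,y/2+130-.25),z)
pk=[f(*p,.106) for p in[(155,118),(523,115),(524,274),(155,278)]]
bd=[f(*p,.028) for p in[(694,67),(739,70),(727,404),(682,402)]]
sl=[f(*p,.126) for p in[(377,102),(393,102),(393,295),(378,295)]]
ss=[f(*p,.126) for p in[(458,94),(474,94),(480,287),(463,290)]]
# brush: head top corners, handle tail
br=[f(*p,.056) for p in[(591,107),(617,106),(627,230),(598,233)]]
tail=f(621,328,.056)
tr=[f(*p,.085) for p in[(40,89),(155,88),(155,322),(40,323)]]
of=[f(262,177,.118),f(218,226,.117),f(185,185,.119)]
E
python3 - <<'E'
from m import *
np.set_printoptions(precision=4,suppress=True)
for n,q in dict(pk=pk,bd=bd,sl=sl,ss=ss,br=br,tr=tr).items():
    q=np.array(q); c=q.mean(0); e=[np.linalg.norm(q[i]-q[i-1]) for i in range(4)]
    (w,h,a)=cv2.minAreaRect((q[:,:2]*1000).astype(np.float32))
    print(n,c,"edges",np.round(e,3)); 
    i=(q[0]+q[1])/2;j=(q[2]+q[3])/2;print("  axis 0-1mid to 2-3mid angle",np.degrees(np.arctan2(*(i-j)[[1,0]])))
print("tail",tail,"of",np.array(of))
I=S["color"][:,:,::-1].copy(); I=cv2.resize(I[110:450,130:490],None,fx=2.2,fy=2.2,interpolation=cv2.INTER_CUBIC)
col=[(0,255,0),(255,255,0),(0,0,255),(255,0,255),(0,255,255),(255,0,0)]
for q,k in zip((pk,bd,sl,ss,br,tr),col):
    p=np.array([(px(S,X)-[130,110])*2.2 for X in q]); cv2.polylines(I,[np.int32(p)],True,k,1)
for X in of+[tail]: cv2.circle(I,tuple(int(v) for v in (px(S,X)-[130,110])*2.2),3,(255,255,255),1)
cv2.imwrite("pics/ov.png",I)
E
```

```text
pk [0.5687 0.082  0.106 ] edges [0.209 0.481 0.208 0.479]
  axis 0-1mid to 2-3mid angle 0.551318490020794
bd [ 0.5239 -0.4221  0.028 ] edges [0.46  0.062 0.459 0.061]
  axis 0-1mid to 2-3mid angle -2.747346011078478
sl [0.5646 0.0219 0.126 ] edges [0.249 0.021 0.249 0.019]
  axis 0-1mid to 2-3mid angle 0.38801305834092825
ss [ 0.5743 -0.0855  0.126 ] edges [0.253 0.021 0.25  0.022]
  axis 0-1mid to 2-3mid angle 1.6164797199001655
br [ 0.6107 -0.2776  0.056 ] edges [0.171 0.035 0.169 0.039]
  axis 0-1mid to 2-3mid angle 3.4822136600943634
tr [0.5576 0.402  0.085 ] edges [0.309 0.152 0.31  0.15 ]
  axis 0-1mid to 2-3mid angle 1.06152195647138
tail [ 0.3965 -0.2932  0.056 ] of [[0.592  0.1817 0.118 ]
 [0.5284 0.2379 0.117 ]
 [0.5812 0.2808 0.119 ]]
```

View pics/ov.png

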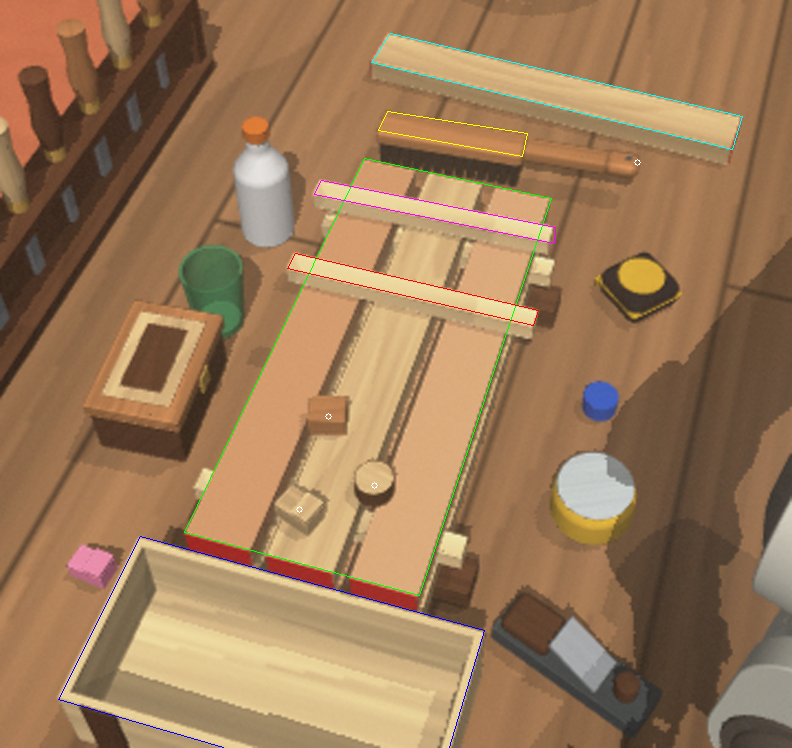

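The overlay agrees in both views within about 2 mm, at the stated heights and sizes. The pack yaw is about 0.6° and its centre is (0.569, 0.082). The brush grip is at about (0.491, -0.286), yaw 3.9°. Now I'll move over the brush.

```bash
cat >> h.py <<'E'
from scipy.spatial.transform import Rotation as Ro
def go(x,y,z,b):
    "tool-frame remainder to target TCP with tool down, jaw axis at yaw 90+b deg (b deg)"
    s=status.state(); q=s["tcp_rot"]; R=Ro.from_quat([q[1],q[2],q[3],q[0]])
    b=np.radians(b); G=Ro.from_matrix(np.array([[-np.cos(b),-np.sin(b),0],[-np.sin(b),np.cos(b),0],[0,0,-1]]).T)
    G=Ro.from_matrix(np.array([[-np.cos(b),-np.sin(b),0],[-np.sin(b),np.cos(b),0],[0,0,-1.]]))
    d=np.array([x,y,z])-s["tcp_pos"]
    print("t %.2f"%s["clock"],"tcp",s["tcp_pos"].round(4),"F",np.round(s["wrist_force"],1),"open %.3f"%s["opening"],
     "\n shift now",R.inv().apply(d).round(4),"after turn",G.inv().apply(d).round(4),"turn",(R.inv()*G).as_rotvec().round(4),"j6 %.2f"%s["joints"][5])
E
python3 -m creep '[[[0,0,0,0,0,-0.1413,0.0854],[0,0,0,0,0,-0.1413,0.0854],[0,0,0,0,0,-0.1413,0.0854]]]' 80
python3 -m creep '[[[-0.01524,-0.05122,0,0,0,0,0.0854],[-0.01524,-0.05122,0,0,0,0,0.0854],[-0.01524,-0.05122,0,0,0,0,0.0854],[-0.01524,-0.05122,0,0,0,0,0.0854],[-0.01524,-0.05122,0,0,0,0,0.0854],[-0.01524,-0.05122,0,0,0,0,0.0854],[-0.01524,-0.05122,0,0,0,0,0.0854],[-0.01524,-0.05122,0,0,0,0,0.0854]]]'
python3 -m creep '[[[-0.01524,-0.05122,0,0,0,0,0.0854],[-0.01524,-0.05122,0,0,0,0,0.0854],[-0.01524,-0.05122,0,0,0,0,0.0854],[-0.01524,-0.05122,0,0,0,0,0.0854],[-0.01524,-0.05122,0,0,0,0,0.0854],[-0.01524,-0.05122,0,0,0,0,0.0854],[-0.01524,-0.05122,0,0,0,0,0.0854],[-0.01524,-0.05122,0,0,0,0,0.0854],[0,0,0,0,0,0,0.0854]]]' || python3 -m creep '[[[-0.01524,-0.05122,0,0,0,0,0.0854],[-0.01524,-0.05122,0,0,0,0,0.0854],[-0.01524,-0.05122,0,0,0,0,0.0854],[-0.01524,-0.05122,0,0,0,0,0.0854],[-0.01524,-0.05122,0,0,0,0,0.0854],[-0.01524,-0.05122,0,0,0,0,0.0854],[-0.01524,-0.05122,0,0,0,0,0.0854],[-0.01524,-0.05122,0,0,0,0,0.0854]]]'
python3 -c "
from h import *
go(.491,-.286,.027,3.9)"
```

```text
clock: 1.38
tcp_pos: [0.1921, 0.5154, 0.2313]
tcp_rot: [-0.0, -0.036, 0.999, 0.0]
wrist_force: [-0.8, -0.7, 0.1]
opening: 1.004
clock: 2.38
tcp_pos: [0.3415, 0.1131, 0.2315]
tcp_rot: [0.001, -0.034, 0.999, 0.0]
wrist_force: [0.5, 0.1, 0.6]
opening: 1.006
clock: 3.38
tcp_pos: [0.4907, -0.2878, 0.2313]
tcp_rot: [0.0, -0.033, 0.999, -0.0]
wrist_force: [-0.3, 0.7, -0.3]
opening: 1.0
t 3.38 tcp [ 0.4907 -0.2878  0.2313] F [-0.3  0.7 -0.3] open 1.000 
 shift now [-0.0003  0.0018  0.2043] after turn [-0.0004  0.0018  0.2043] turn [-0.0001  0.0004 -0.0013] j6 -0.60invalid input
```

```bash
python3 -m creep '[[[0,0.0018,0.04,0,0,0,0.0854],[0,0,0.045,0,0,0,0.0854],[0,0,0.045,0,0,0,0.0854],[0,0,0.035,0,0,0,0.0854],[0,0,0.025,0,0,0,0.0854],[0,0,0.014,0,0,0,0.0854],[0,0,0,0,0,0,0.01],[0,0,0,0,0,0,0.01]]]' 80
python3 -m creep '[[[0,0,0,0,0,0,0.01],[0,0,0,0,0,0,0.01],[0,0,0,0,0,0,0.01],[0,0,0,0,0,0,0.01]]]'
python3 - <<'E'
from h import *
go(.491,-.286,.027,3.9)
P=vision.capture("side"); cv2.imwrite("pics/grip.png",cv2.resize(P["color"][90:330,210:530],None,fx=2,fy=2)[:,:,::-1])
E
```

```text
clock: 4.38
tcp_pos: [0.4908, -0.2845, 0.0285]
tcp_rot: [0.001, -0.034, 0.999, -0.0]
wrist_force: [0.6, -0.7, -0.3]
opening: 0.604
clock: 4.88
tcp_pos: [0.4908, -0.2846, 0.0285]
tcp_rot: [0.001, -0.034, 0.999, -0.001]
wrist_force: [-1.4, 0.9, 6.1]
opening: 0.289
t 4.88 tcp [ 0.4908 -0.2846  0.0285] F [-1.4  0.9  6.1] open 0.289 
 shift now [-0.0001 -0.0014  0.0015] after turn [-0.0001 -0.0014  0.0015] turn [-0.0012  0.0017 -0.001 ] j6 -0.59
```

View pics/grip.png

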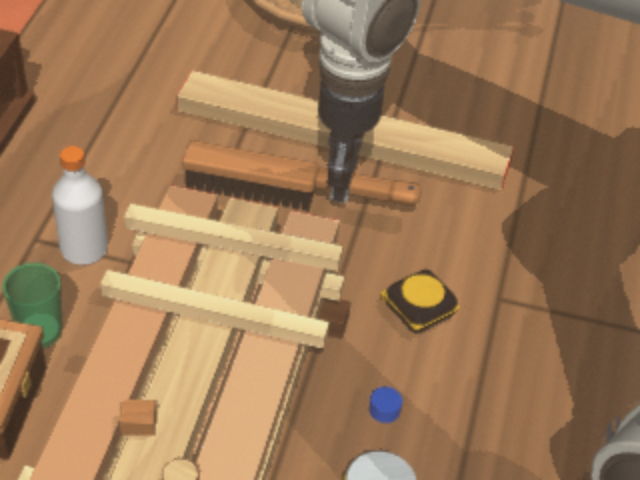

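The opening of about 25 mm matches the handle, and the picture shows the fingers (crop 340,195) closed on the handle just behind the head. I'll lift and carry it behind the offcuts.

```bash
python3 -m creep '[[[0,0,-0.02,0,0,0,0.01],[0,0,-0.04,0,0,0,0.01],[0,0,-0.045,0,0,0,0.01],[0,0,-0.045,0,0,0.029,0.01],[0,0,-0.022,0,0,0.029,0.01]]]'
python3 -m creep '[[[0.0059,0.035,0,0,0,0,0.01],[0.0059,0.05,0,0,0,0,0.01],[0.0059,0.05,0,0,0,0,0.01],[0.0059,0.05,0,0,0,0,0.01],[0.0059,0.05,0,0,0,0,0.01],[0.0059,0.05,0,0,0,0,0.01],[0.0059,0.05,0,0,0,0,0.01],[0.0059,0.0405,0,0,0,0,0.01]]]'
python3 - <<'E'
from h import *
go(.44,.09,.1375,.6)
P=vision.capture("side"); cv2.imwrite("pics/over.png",cv2.resize(P["color"][130:450,170:490],None,fx=1.8,fy=1.8)[:,:,::-1])
E
```

```text
clock: 5.55
tcp_pos: [0.4906, -0.2844, 0.202]
tcp_rot: [0.001, -0.004, 1.0, -0.001]
wrist_force: [-0.7, -0.2, -3.4]
opening: 0.29
clock: 6.55
tcp_pos: [0.4389, 0.0926, 0.1993]
tcp_rot: [-0.0, -0.005, 1.0, 0.0]
wrist_force: [1.1, -0.8, -1.7]
opening: 0.291
t 6.55 tcp [0.4389 0.0926 0.1993] F [ 1.1 -0.8 -1.7] open 0.291 
 shift now [-0.0011 -0.0026  0.0618] after turn [-0.001  -0.0026  0.0618] turn [ 0.0002 -0.0001 -0.0006] j6 0.20
```

View pics/over.png

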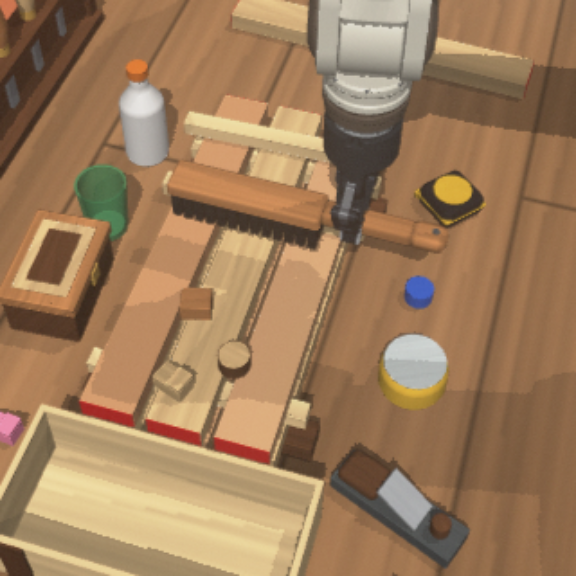

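The brush hangs level, with the head across the boards behind the block (crop 196,303), and all three offcuts are within the head's span. Lowering it and sweeping.

```bash
python3 -m creep '[[[0,0,0.025,0,0,0,0.01],[0,0,0.025,0,0,0,0.01],[0,0,0.011,0,0,0,0.01],[0,0.01,0,0,0,0,0.01],[0,0.018,0,0,0,0,0.01],[0,0.018,0,0,0,0,0.01]]]'
python3 -m creep '[[[0,0.018,0,0,0,0,0.01],[0,0.018,0,0,0,0,0.01],[0,0.018,0,0,0,0,0.01],[0,0.018,0,0,0,0,0.01],[0,0.018,0,0,0,0,0.01],[0,0.015,0,0,0,0,0.01],[0,0.015,0,0,0,0,0.01],[0,0.015,0,0,0,0,0.01]]]'
python3 - <<'E'
from h import *
go(.44,.345,.1375,.6)
P=vision.capture("side"); cv2.imwrite("pics/sweep.png",cv2.resize(P["color"][220:480,130:430],None,fx=1.8,fy=1.8)[:,:,::-1])
E
```

```text
clock: 7.35
tcp_pos: [0.4396, 0.1379, 0.1396]
tcp_rot: [0.001, -0.004, 1.0, 0.0]
wrist_force: [0.1, -0.1, -1.9]
opening: 0.29
clock: 8.35
tcp_pos: [0.4379, 0.2728, 0.1382]
tcp_rot: [-0.0, -0.004, 1.0, -0.0]
wrist_force: [-0.1, -0.9, -2.0]
opening: 0.288
t 8.35 tcp [0.4379 0.2728 0.1382] F [-0.1 -0.9 -2. ] open 0.288 
 shift now [-0.0027  0.0722  0.0007] after turn [-0.0028  0.0722  0.0007] turn [-0.0001 -0.0001 -0.0015] j6 0.55
```

View pics/sweep.png

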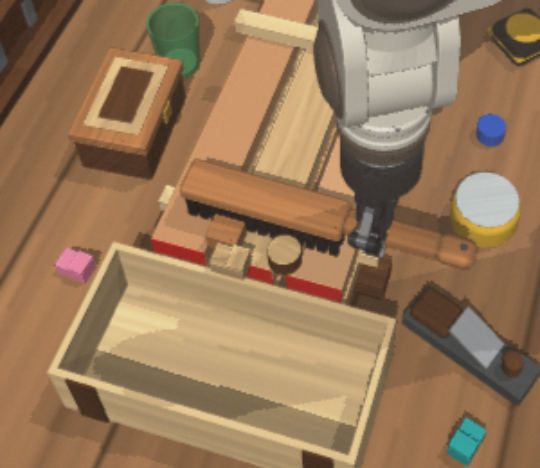

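All three offcuts are gathered ahead of the bristles at the tray edge. I'll push them over.

```bash
python3 -m creep '[[[0,0.012,0,0,0,0,0.01],[0,0.012,0,0,0,0,0.01],[0,0.012,0,0,0,0,0.01],[0,0.012,0,0,0,0,0.01],[0,0.012,0,0,0,0,0.01],[0,0.012,0,0,0,0,0.01],[0,0.006,0,0,0,0,0.01],[0,0,0,0,0,0,0.01]]]'
python3 -m creep '[[[0,-0.004,-0.02,0,0,0,0.01],[0,-0.04,-0.042,0,0,0,0.01],[0,-0.05,0,0,0,0,0.01],[0,-0.05,0,0,0,0,0.01],[0,-0.05,0,0,0,0,0.01]]]'
python3 - <<'E'
from h import *
go(.491,-.286,.0285,3.9)
P=vision.capture("side"); T=vision.capture("top")
a=cv2.resize(P["color"][180:480,130:430],None,fx=1.6,fy=1.6);b=cv2.resize(T["color"][150:350,110:300],(456,480))[:, :310]
cv2.imwrite("pics/swept.png",np.hstack([a,b])[:,:,::-1])
E
```

```text
clock: 9.4
tcp_pos: [0.4371, 0.3502, 0.1382]
tcp_rot: [-0.0, -0.005, 1.0, -0.0]
wrist_force: [-0.2, 1.0, -2.3]
opening: 0.29
clock: 10.02
tcp_pos: [0.4387, 0.1541, 0.2005]
tcp_rot: [0.0, -0.005, 1.0, -0.0]
wrist_force: [0.3, 0.0, -2.4]
opening: 0.29
t 10.03 tcp [0.4387 0.1541 0.2005] F [ 0.3  0.  -2.4] open 0.290 
 shift now [-0.0481 -0.4405  0.1721] after turn [-0.0222 -0.4426  0.172 ] turn [-0.0001  0.0007 -0.059 ] j6 0.33
```

View pics/swept.png

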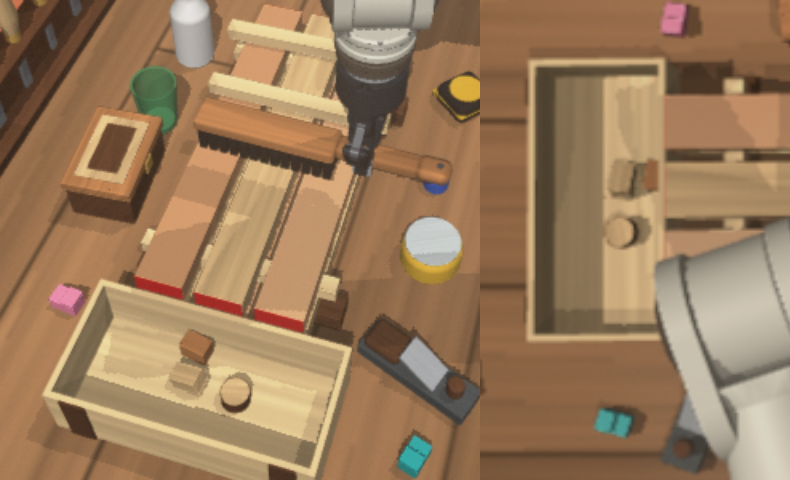

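All three offcuts lie in the tray (side crop 197,347; 187,375; 236,393). Putting the brush back.

```bash
python3 -m creep '[[[0,-0.03,0,0,0,0,0.01],[-0.0027,-0.0495,0,0,0,-0.0295,0.01],[-0.0027,-0.0495,0,0,0,-0.0295,0.01],[-0.0028,-0.052,0,0,0,0,0.01],[-0.0028,-0.052,0,0,0,0,0.01],[-0.0028,-0.052,0,0,0,0,0.01],[-0.0028,-0.052,0,0,0,0,0.01],[-0.0028,-0.052,0,0,0,0,0.01]]]'
python3 -m creep '[[[-0.0028,-0.036,0,0,0,0,0.01],[-0.0028,-0.019,0,0,0,0,0.01],[0,0,0.03,0,0,0,0.01],[0,0,0.045,0,0,0,0.01],[0,0,0.045,0,0,0,0.01],[0,0,0.03,0,0,0,0.01],[0,0,0.012,0,0,0,0.01],[0,0,0,0,0,0,0.01]]]'
python3 -c "
from h import *
go(.491,-.286,.0285,3.9)"
```

```text
clock: 11.12
tcp_pos: [0.4787, -0.2331, 0.2004]
tcp_rot: [0.0, -0.034, 0.999, -0.0]
wrist_force: [1.2, 0.2, -2.4]
opening: 0.29
clock: 12.12
tcp_pos: [0.4881, -0.2855, 0.0384]
tcp_rot: [-0.0, -0.034, 0.999, 0.0]
wrist_force: [-0.3, 0.5, -1.4]
opening: 0.29
t 12.12 tcp [ 0.4881 -0.2855  0.0384] F [-0.3  0.5 -1.4] open 0.290 
 shift now [-0.0029 -0.0007  0.0099] after turn [-0.0029 -0.0007  0.0099] turn [ 0.0003 -0.0004  0.0005] j6 -0.60
```

```bash
python3 -m creep '[[[0,0,0.006,0,0,0,0.01],[0,0,0.003,0,0,0,0.01],[0,0,0,0,0,0,0.01],[0,0,0,0,0,0,0.05],[0,0,0,0,0,0,0.0854],[0,0,0,0,0,0,0.0854],[0,0,-0.02,0,0,0,0.0854],[0,0,-0.05,0,0,0,0.0854]]]'
python3 -m creep '[[[0,0,-0.05,0,0,0,0.0854],[0,0,-0.05,0,0,0,0.0854],[0,0,-0.01,0,0,0.0593,0.0854],[-0.013,0.0511,0,0,0,0,0.0854],[-0.013,0.0511,0,0,0,0,0.0854],[-0.013,0.0511,0,0,0,0,0.0854],[-0.013,0.0511,0,0,0,0,0.0854],[-0.013,0.0511,0,0,0,0,0.0854]]]'
python3 -m creep '[[[-0.013,0.0511,0,0,0,0,0.0854],[0,0,0,0,0,0,0.0854]]]'
python3 - <<'E'
from h import *
go(.5646,.0219,.109,.5)
P=vision.capture("side"); save(P,"s2")
for t in["stick_loose","brush"]: print(t,[(np.round(d["extent"]).tolist(),round(d["confidence"],2)) for d in vision.find_in(P,t)[:3]])
E
```

```text
clock: 13.12
tcp_pos: [0.4867, -0.2851, 0.0978]
tcp_rot: [-0.002, -0.034, 0.999, 0.001]
wrist_force: [1.4, -0.0, 0.4]
opening: 0.998
clock: 14.12
tcp_pos: [0.551, -0.0281, 0.2095]
tcp_rot: [0.0, -0.004, 1.0, -0.0]
wrist_force: [-0.1, -0.8, 0.2]
opening: 1.0
clock: 14.38
tcp_pos: [0.5637, 0.0245, 0.209]
tcp_rot: [-0.0, -0.007, 1.0, 0.0]
wrist_force: [0.3, -1.1, 0.4]
opening: 1.002
t 14.38 tcp [0.5637 0.0245 0.209 ] F [ 0.3 -1.1  0.4] open 1.002 
 shift now [-0.0009 -0.0027  0.1   ] after turn [-0.0009 -0.0026  0.1   ] turn [ 0.0005 -0.0001  0.0043] j6 0.03
stick_loose [([262.0, 225.0, 373.0, 264.0], 0.89)]
brush [([328.0, 165.0, 422.0, 194.0], 0.92)]
```

View pics/s2.png

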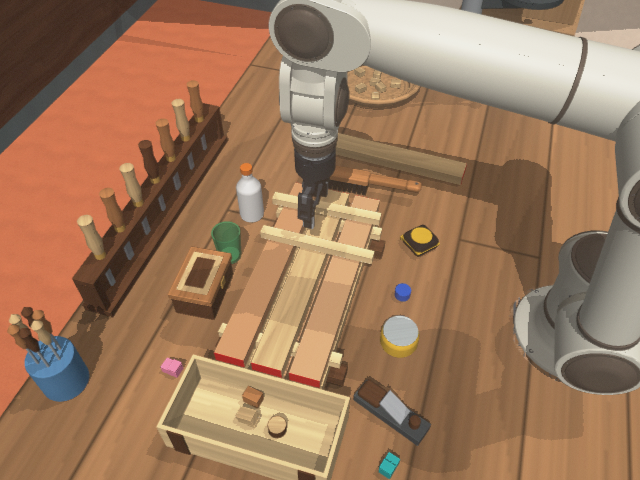

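The brush stands in its old place, the offcuts are in the tray, and the stick has not moved. Descending on the loose stick.

```bash
python3 -m creep '[[[-0.0009,-0.0026,0.04,0,0,0.0043,0.0854],[0,0,0.035,0,0,0,0.0854],[0,0,0.0175,0,0,0,0.0854],[0,0,0.007,0,0,0,0.0854],[0,0,0,0,0,0,0.05],[0,0,0,0,0,0,0.01],[0,0,0,0,0,0,0.01],[0,0,0,0,0,0,0.01]]]' 30
python3 -m creep '[[[0,0,0,0,0,0,0.01],[0,0,0,0,0,0,0.01]]]'
python3 -c "
from h import *
go(.5669,.252,.109,.6)"
```

```text
clock: 15.52
tcp_pos: [0.5646, 0.0189, 0.1106]
tcp_rot: [0.001, -0.002, 1.0, 0.0]
wrist_force: [0.9, 0.6, 6.4]
opening: 0.25
clock: 15.78
tcp_pos: [0.5646, 0.0189, 0.1105]
tcp_rot: [0.001, -0.002, 1.0, 0.0]
wrist_force: [0.1, 0.2, 5.9]
opening: 0.248
t 15.78 tcp [0.5646 0.0189 0.1105] F [0.1 0.2 5.9] open 0.248 
 shift now [-0.0033  0.2331  0.0016] after turn [-0.0047  0.2331  0.0015] turn [ 0.0001  0.0013 -0.0059] j6 0.03
```

```bash
python3 -m creep '[[[-0.0004,0.015,0,0,0,-0.0059,0.01],[-0.0004,0.024,0,0,0,0,0.01],[-0.0004,0.027,0,0,0,0,0.01],[-0.0004,0.027,0,0,0,0,0.01],[-0.0004,0.027,0,0,0,0,0.01],[-0.0004,0.027,0,0,0,0,0.01],[-0.0004,0.027,0,0,0,0,0.01],[-0.0004,0.027,0,0,0,0,0.01]]]'
python3 -m creep '[[[-0.0004,0.02,0,0,0,0,0.01],[-0.0004,0.012,0,0,0,0,0.01],[0,0,0,0,0,0,0.01]]]'
python3 -c "
from h import *
go(.5669,.252,.1105,.6)"
```

```text
clock: 16.77
tcp_pos: [0.5658, 0.2202, 0.1106]
tcp_rot: [0.001, -0.005, 1.0, -0.0]
wrist_force: [0.7, -4.4, 7.0]
opening: 0.247
clock: 17.15
tcp_pos: [0.5663, 0.2531, 0.1106]
tcp_rot: [0.001, -0.006, 1.0, 0.001]
wrist_force: [-0.1, 3.7, 5.7]
opening: 0.246
t 17.15 tcp [0.5663 0.2531 0.1106] F [-0.1  3.7  5.7] open 0.246 
 shift now [-0.0006 -0.0012  0.0001] after turn [-0.0006 -0.0012  0.0001] turn [0.0013 0.0014 0.0011] j6 0.41
```

```bash
python3 -m creep '[[[0,0,0,0,0,0,0.05],[0,0,0,0,0,0,0.0854],[0,0,0,0,0,0,0.0854],[0,0,-0.015,0,0,0,0.0854],[0,0,-0.04,0,0,0,0.0854],[0,0,-0.045,0,0,0.029,0.0854],[0,0,-0.04,0,0,0.0295,0.0854],[0.0008,-0.03,0,0,0,0,0.0854]]]' 100
python3 -m creep '[[[0.0008,-0.052,0,0,0,0,0.0854],[0.0008,-0.052,0,0,0,0,0.0854],[0.0008,-0.052,0,0,0,0,0.0854],[0.0008,-0.052,0,0,0,0,0.0854],[0.0008,-0.052,0,0,0,0,0.0854],[0.0008,-0.052,0,0,0,0,0.0854],[0.0008,-0.052,0,0,0,0,0.0854],[0.0008,-0.052,0,0,0,0,0.0854]]]'
python3 -m creep '[[[0.0008,-0.052,0,0,0,0,0.0854],[0.0008,-0.052,0,0,0,0,0.0854],[0.0008,-0.052,0,0,0,0,0.0854],[0.0008,-0.052,0,0,0,0,0.0854],[0.0007,-0.022,0,0,0,0,0.0854],[0,0,0,0,0,0,0.0854]]]'
python3 - <<'E'
from h import *
go(.5239,-.4221,.003,-2.75)
import pickle
P=vision.capture("side");T=vision.capture("top");pickle.dump((P,T),open("p3.pkl","wb"))
a=cv2.resize(P["color"][110:440,150:480],(500,500))
b=cv2.resize(T["color"][150:350,110:230],(300,500))
cv2.imwrite("pics/slid.png",np.hstack([a,b])[:,:,::-1])
E
```

```text
clock: 18.15
tcp_pos: [0.5646, 0.2231, 0.2544]
tcp_rot: [0.003, 0.023, 1.0, 0.001]
wrist_force: [0.7, 0.5, -0.4]
opening: 0.997
clock: 19.15
tcp_pos: [0.5369, -0.1951, 0.2512]
tcp_rot: [0.001, 0.024, 1.0, -0.0]
wrist_force: [0.6, -0.6, -0.0]
opening: 1.0
clock: 19.9
tcp_pos: [0.5217, -0.4245, 0.2499]
tcp_rot: [-0.0, 0.025, 1.0, -0.0]
wrist_force: [-0.4, 0.6, -0.0]
opening: 0.998
t 19.90 tcp [ 0.5217 -0.4245  0.2499] F [-0.4  0.6 -0. ] open 0.998 
 shift now [-0.0021  0.0025  0.2469] after turn [-0.0021  0.0025  0.2469] turn [-0.     -0.0001 -0.0024] j6 -0.63
```

View pics/slid.png

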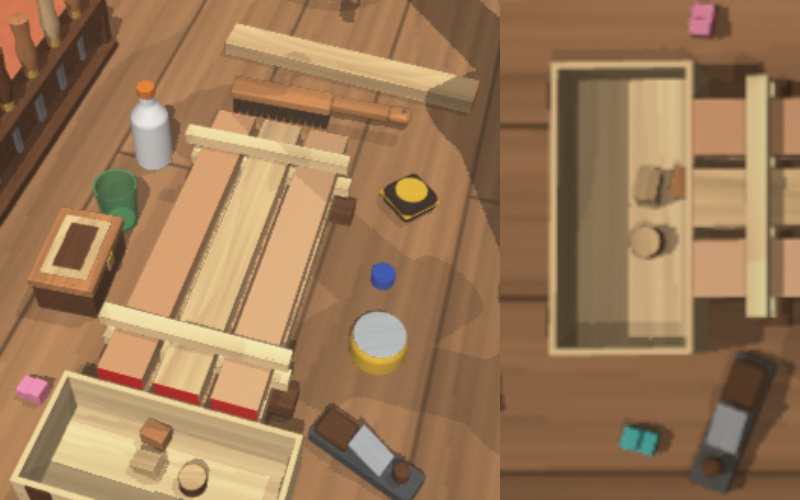

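The stick lies squarely over the lower stick (side crop 196,337) and the bystanders are unmoved. Grasping the board.

```bash
python3 -m creep '[[[-0.0021,0.0025,0.05,0,0,-0.0024,0.0854],[0,0,0.05,0,0,0,0.0854],[0,0,0.05,0,0,0,0.0854],[0,0,0.045,0,0,0,0.0854],[0,0,0.03,0,0,0,0.0854],[0,0,0.015,0,0,0,0.0854],[0,0,0.006,0,0,0,0.0854],[0,0,0,0,0,0,0.0854]]]' 100
python3 -m creep '[[[0,0,0,0,0,0,0.04],[0,0,0,0,0,0,0.04],[0,0,0,0,0,0,0.04],[0,0,0,0,0,0,0.04],[0,0,0,0,0,0,0.04]]]'
python3 -c "
from h import *
go(.5239,-.4221,.003,-2.75)"
```

```text
clock: 21.0
tcp_pos: [0.5251, -0.4205, 0.0049]
tcp_rot: [0.001, 0.023, 1.0, -0.0]
wrist_force: [-0.2, 1.0, -0.3]
opening: 0.998
clock: 21.62
tcp_pos: [0.5253, -0.4212, 0.0057]
tcp_rot: [0.001, 0.023, 1.0, -0.001]
wrist_force: [-0.7, -0.8, 6.1]
opening: 0.678
t 21.62 tcp [ 0.5253 -0.4212  0.0057] F [-0.7 -0.8  6.1] open 0.678 
 shift now [ 0.0013 -0.001   0.0027] after turn [ 0.0013 -0.001   0.0027] turn [-0.0017  0.0023  0.0021] j6 -0.63
```

```bash
python3 -m creep '[[[0,0,-0.01,0,0,0,0.04],[0,0,-0.03,0,0,0,0.04],[0,0,-0.045,0,0,0,0.04],[0,0,-0.05,0,0,0,0.04],[0,0,-0.05,0,0,0,0.04],[0,0,-0.045,0,0,0,0.04],[0,0,-0.015,0,0,0,0.04],[0,0,0,0,0,0,0.04]]]'
python3 -m creep '[[[0,0.02,0,0,0,0,0.04],[0,0.035,0,0,0,0,0.04],[0,0.045,0,0,0,0,0.04],[0,0.045,0,0,0,0,0.04],[0,0.045,0,0,0,0,0.04],[0,0.045,0,0,0,0,0.04],[0,0.035,0,0,0,0,0.04],[0,0.02,0,0,0,0,0.04]]]'
python3 -m creep '[[[0,0,0,0,0,0.08,0.04],[0,0,0,0,0,0.15,0.04],[0,0,0,0,0,0.18,0.04],[0,0,0,0,0,0.18,0.04],[0,0,0,0,0,0.18,0.04],[0,0,0,0,0,0.18,0.04],[0,0,0,0,0,0.18,0.04],[0,0,0,0,0,0.17,0.04]]]'
python3 -m creep '[[[0,0,0,0,0,0.14,0.04],[0,0,0,0,0,0.0723,0.04],[0,0,0,0,0,0,0.04]]]'
python3 - <<'E'
from h import *
go(.5687,.082,.160,-89.4)
P=vision.capture("side"); save(P,"held")
E
```

```text
clock: 22.62
tcp_pos: [0.5248, -0.4207, 0.25]
tcp_rot: [0.001, 0.023, 1.0, -0.001]
wrist_force: [1.1, 0.4, -5.1]
opening: 0.677
clock: 23.62
tcp_pos: [0.5372, -0.1291, 0.2475]
tcp_rot: [-0.001, 0.022, 1.0, 0.0]
wrist_force: [0.4, 1.0, -4.7]
opening: 0.679
clock: 24.62
tcp_pos: [0.5375, -0.1312, 0.2477]
tcp_rot: [-0.001, 0.626, 0.78, -0.0]
wrist_force: [-0.1, -0.5, -6.3]
opening: 0.679
clock: 25.0
tcp_pos: [0.5375, -0.1311, 0.2478]
tcp_rot: [-0.001, 0.703, 0.712, -0.0]
wrist_force: [0.1, 0.3, -4.8]
opening: 0.679
t 25.00 tcp [ 0.5375 -0.1311  0.2478] F [ 0.1  0.3 -4.8] open 0.679 
 shift now [0.2127 0.034  0.0878] after turn [0.2127 0.0334 0.0878] turn [-0.0014 -0.0002  0.0024] j6 1.32
```

View pics/held.png

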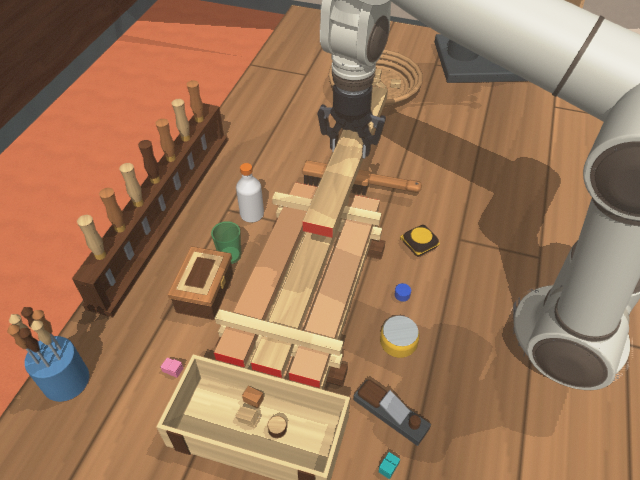

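The board is held level and lined up along the boards. Carrying it over the pack and lowering it.

```bash
python3 -m creep '[[[0.015,0.002,0,0,0,0.0024,0.04],[0.03,0.005,0,0,0,0,0.04],[0.035,0.006,0,0,0,0,0.04],[0.04,0.007,0,0,0,0,0.04],[0.04,0.007,0,0,0,0,0.04],[0.03,0.004,0,0,0,0,0.04],[0.015,0.002,0,0,0,0,0.04],[0.0077,0.001,0,0,0,0,0.04]]]'
python3 -m creep '[[[0,0,0.02,0,0,0,0.04],[0,0,0.03,0,0,0,0.04],[0,0,0.03,0,0,0,0.04],[0,0,0.015,0,0,0,0.04],[0,0,0.008,0,0,0,0.04],[0,0,0,0,0,0,0.04]]]'
python3 - <<'E'
from h import *
go(.5687,.082,.1317,-89.4)
E
```

```text
clock: 26.05
tcp_pos: [0.5695, 0.0831, 0.2486]
tcp_rot: [-0.0, 0.703, 0.711, -0.0]
wrist_force: [1.6, -0.5, -5.4]
opening: 0.677
clock: 26.8
tcp_pos: [0.5696, 0.0821, 0.1461]
tcp_rot: [0.0, 0.703, 0.711, 0.0]
wrist_force: [0.2, 1.0, -4.2]
opening: 0.676
t 26.80 tcp [0.5696 0.0821 0.1461] F [ 0.2  1.  -4.2] open 0.676 
 shift now [-0.0001 -0.001   0.0144] after turn [-0.0001 -0.0009  0.0144] turn [ 0.0002  0.     -0.0003] j6 1.70
```

```bash
python3 -m creep '[[[0,-0.001,0.004,0,0,0,0.04],[0,0,0.004,0,0,0,0.04],[0,0,0.003,0,0,0,0.04],[0,0,0.002,0,0,0,0.04],[0,0,0.001,0,0,0,0.04],[0,0,0,0,0,0,0.04]]]'
python3 - <<'E'
from h import *
go(.5687,.082,.1317,-89.4)
E
```

```text
clock: 27.55
tcp_pos: [0.5686, 0.0823, 0.1319]
tcp_rot: [0.0, 0.703, 0.711, 0.0]
wrist_force: [0.3, 0.2, -5.8]
opening: 0.68
t 27.55 tcp [0.5686 0.0823 0.1319] F [ 0.3  0.2 -5.8] open 0.680 
 shift now [-0.0003  0.0001  0.0002] after turn [-0.0003  0.0001  0.0002] turn [ 0.0001  0.     -0.0001] j6 1.70
```

Not in contact yet, so I'll lower in 1 mm steps.

```bash
python3 -m creep '[[[0,0,0.001,0,0,0,0.04],[0,0,0,0,0,0,0.04]]]'; python3 -m creep '[[[0,0,0.001,0,0,0,0.04],[0,0,0,0,0,0,0.04]]]'; python3 -m creep '[[[0,0,0.001,0,0,0,0.04],[0,0,0,0,0,0,0.04]]]'
```

```text
clock: 27.8
tcp_pos: [0.5686, 0.0823, 0.1317]
tcp_rot: [0.0, 0.703, 0.711, 0.0]
wrist_force: [-2.5, -0.8, 3.8]
opening: 0.678
clock: 28.05
tcp_pos: [0.5687, 0.0823, 0.1317]
tcp_rot: [0.001, 0.703, 0.711, 0.001]
wrist_force: [-5.4, -1.4, 12.0]
opening: 0.681
clock: 28.3
tcp_pos: [0.5687, 0.0823, 0.1317]
tcp_rot: [0.001, 0.703, 0.711, 0.001]
wrist_force: [-7.6, -0.9, 18.0]
opening: 0.676
```

```bash
python3 -m creep '[[[0,0,-0.002,0,0,0,0.04],[0,0,0,0,0,0,0.065],[0,0,0,0,0,0,0.0854],[0,0,0,0,0,0,0.0854],[0,0,0,0,0,0,0.0854],[0,0,-0.01,0,0,0,0.0854],[0,0,-0.03,0,0,0,0.0854],[0,0,-0.05,0,0,0,0.0854]]]'
python3 -m creep '[[[0,0,-0.05,0,0,0,0.0854],[-0.05,0,-0.01,0,0,0,0.0854],[-0.05,0.02,0,0,0,0,0.0854],[-0.05,0.02,0,0,0,0,0.0854],[-0.05,0.02,0,0,0,0,0.0854],[-0.05,0.02,0,0,0,0,0.0854],[-0.05,0.02,0,0,0,0,0.0854],[0,0,0,0,0,0,0.0854]]]'
python3 - <<'E'
from h import *
import pickle
P=vision.capture("side");T=vision.capture("top");pickle.dump((P,T),open("p4.pkl","wb"))
a=cv2.resize(P["color"][100:480,130:490],(450,475));b=cv2.resize(T["color"][150:350,120:400][:,:],(665,475),interpolation=cv2.INTER_CUBIC)[:,:]
cv2.imwrite("pics/end_t.png",cv2.resize(T["color"][130:370,110:510],(800,480),interpolation=cv2.INTER_CUBIC)[:,:,::-1]); cv2.imwrite("pics/end_s.png",a[:,:,::-1])
go(.5,0,.2,0)
E
```

```text
clock: 29.3
tcp_pos: [0.5679, 0.0822, 0.221]
tcp_rot: [-0.001, 0.703, 0.711, -0.001]
wrist_force: [0.0, 0.8, 0.7]
opening: 1.002
clock: 30.3
tcp_pos: [0.6724, -0.2204, 0.2778]
tcp_rot: [-0.001, 0.705, 0.709, -0.001]
wrist_force: [0.7, -0.2, -0.7]
opening: 1.002
t 30.40 tcp [ 0.6717 -0.2172  0.2804] F [-0.3  0.2  1.2] open 1.003 
 shift now [ 0.2187 -0.1696  0.0806] after turn [0.1717 0.2172 0.0804] turn [-2.0000e-04 -8.0000e-04 -1.5614e+00] j6 1.25
```

View pics/end_t.png

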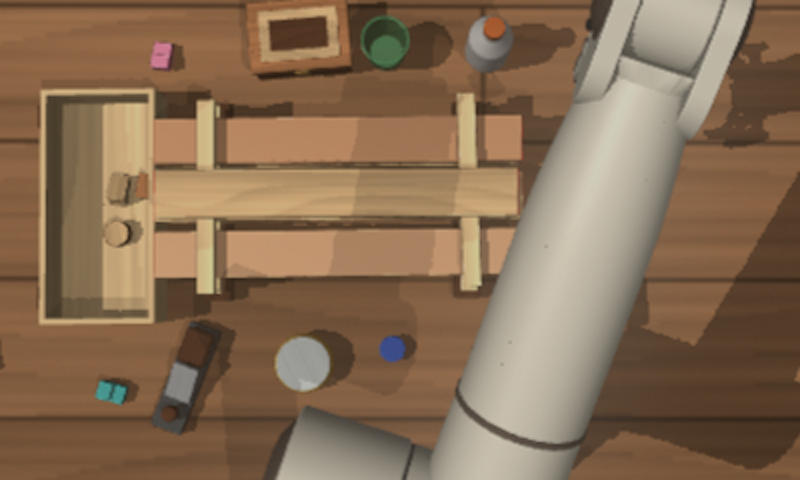

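View pics/end_s.png

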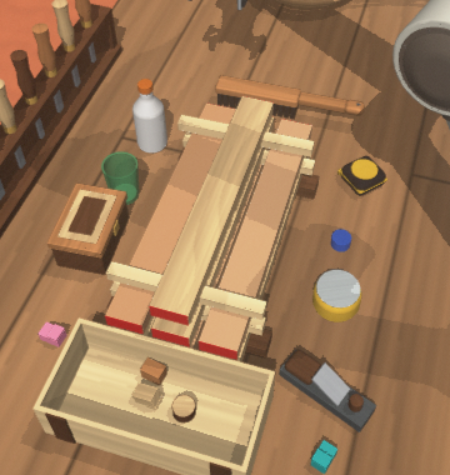

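Everything looks right. One numeric check from the top view, then I'll hand in.

```bash
python3 - <<'E'
from m import *
for n,q in dict(board=[f(*p,.154) for p in[(153,170),(518,168),(519,216),(153,219)]],loose=[f(*p,.126) for p in[(197,100),(214,100),(215,293),(198,293)]],set=[f(*p,.126) for p in[(458,94),(474,94),(479,287),(462,290)]]).items():
    q=np.array(q);print(n,q.mean(0).round(4), np.round([np.linalg.norm(q[i]-q[i-1]) for i in range(4)],3), np.degrees(np.arctan2(*(q[0]+q[1]-q[2]-q[3])[[1,0]])).round(2))
print("want",np.array(pk).mean(0)[:2],"slots y +-.170"); s=status.state(); print(s["clock"],s["wrist_force"].round(1),abs(s["dq"]).max())
robot.job_done()
E
```

```text
board [0.5683 0.0837 0.154 ] [0.062 0.461 0.061 0.462] 0.98
loose [0.5664 0.2524 0.126 ] [0.249 0.022 0.249 0.022] 1.05
set [ 0.5743 -0.0849  0.126 ] [0.253 0.021 0.25  0.022] 1.32
want [0.56873228 0.08197726] slots y +-.170
30.4 [-0.3  0.2  1.2] 0.04519643304469873
the job is handed in; nothing more can be done
```

I did the whole job and handed it in at about 30 s of the 72 s allowed; the hand-in reports no verdict.

- **Offcuts:** I swept all three into the scrap tray with the brush. In the pictures the fingers kept clear of them, though I have no reading of that contact. The brush is back standing on the bench where it was.
- **Loose stick:** I slid it along the boards in a light grip, without lifting it, until it lay over the tray-end bearer.
- **Board:** I lowered it onto the two sticks until it touched, then let go.

I measured the final positions in the top view and compared them with where I placed the pack from the first pictures:

| Thing | Offset across the boards | Offset along the boards | Angle from square to the pack |
|---|---|---|---|
| Board | 0.4 mm | 2 mm | about 0.4° |
| Loose stick | 0.5 mm | 0.5 mm | about 0.5° |
| Set stick (not touched) | about 4 mm | 3 mm | about 0.8° |

- **Other things:** In the last pictures the offcuts are in the tray and the bystanders look unmoved. I did not measure the bystanders.
- **At hand-in:** The arm was clear of everything and still settling slightly, with joint speed up to 0.045 rad/s.
- **One disagreement:** The brush handle measured about 40 mm shorter than the text says. I gripped it relative to the joint of handle and head instead, and that held.

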